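Hook a clip-on shelf into a slotted rack and lock it

TASK

Fit the small white shelf to the slotted rack: take it by its blue grip, push both steel hooks fully through the top pair of slots, then press it down past the red spring catch until the catch snaps out over the shelf's top bar and the shelf bottoms in the slots, and press it firmly home there with about 15 N. Feel your way: more than 55 N between shelf and rack damages it. Leave the bottles and the dish alone, and let go of the shelf at the end.

Things in the scene. Friction and masses are not known exactly. Their poses are not given: they have to be found in the camera images.
- bracket_grip (a point): Middle of the blue upright fin of the loose white steel shelf (0.25 kg), 56 mm above its flat underside, on which it stands. Fin 10 mm thick (y), 38 mm long (x), top 16 mm above this point, shelf plate's top 51 mm below; grasp it across y. The flat back face of the shelf lies 34 mm behind (+x). Axes: +x to the shelf's back (hook side), y along its width, z up.
- bracket: The same shelf; origin at the centre of its underside, same axes; bracket_grip lies at x 11, y 0, z 56 mm. Shelf plate 90 (x) by 110 (y) by 5 mm; back plate 60 mm high, its back face at x = 45 mm, with a 20 mm wide window in its middle, closed above by a 5 mm high steel bar (top at z = 60 mm) over which the catch snaps.
- hook_left (a point): Underside of the tab of the shelf's +y hook, at its root on the back face (bracket x 45, y 40, z 50 mm). The tab is 6 mm wide and 6 mm high and runs 12 mm back (+x); at its end a 5 mm thick lip goes down to 14 mm below this point, leaving a 7 mm gap between lip and back face.
- hook_right (a point): The same point of the -y hook (bracket x 45, y -40, z 50 mm).
- rack: Fixed rack: grey foot 120 (x) by 150 (y) by 10 mm carrying an upright frame 4 mm thick, front face at x = 30 mm. Origin: centre of the foot's underside; +x to the rack's back. The shelf hangs on the front (-x), axes parallel to the rack's. Uprights at y = -40, +40 mm, each with 2 slots, 12 mm wide, 40 mm high: top pair nominally z = 104 to 144, lower 54 to 94, frame top 154 mm.
- rack_entry (a point): Point fixed to the foot (rack x -4, y 0, z 134 mm): with bracket_grip here the hooks are right through the top slots, nominally with 10 mm free above and below, the back face touching the frame. NOT measured: the frame is clamped in the foot anywhere up to 7 mm higher or lower than nominal, so slots, catch and top are off by that much.
- rack_seat (a point): Point fixed to the foot (rack x -4, y 0, z 110 mm): where bracket_grip nominally is when the tabs rest on the lower edges of the top slots; really up to 7 mm higher or lower, and up to 3 mm towards -x. Pressing the bar past the catch takes about 5 to 12 N, then the slot edges stop the shelf dead.
- catch (a joint): Red-tipped spring leaf at the top middle of the frame; tip 7 mm in front of the frame's front face, 32 mm below its hinge, nominally at rack z = 118 mm. 0 rad sprung out; grows to about 0.15 to 0.25 rad as the shelf's bar pushes the tip back (+x); springs back to 0 by itself once the bar is below it: the shelf is then locked.
- amber: Brown bottle with white cap, 47 mm across, 118 mm high, standing; bystander. Origin at the centre of its underside.
- white_bottle: White bottle with red cap, 43 mm across, 108 mm high, standing; bystander. Origin at the centre of its underside.
- dish: Clear petri dish, 61 mm across, 13 mm high, lying flat; bystander. Origin at the centre of its underside.
There are look-alikes about, which are no part of the job. Of the things that look like the bracket, the largest one is meant.

How it is judged:
By the outcome, as a careful person would: the job done as asked, in the order asked, and still so for the second after the job is handed in, with the robot touching nothing.
It also fails if it takes over 54 s, if anything falls off the work surface, if the arm or the gripper's body presses on something with over 40 N, if the wrist force passes 120 N, or if a joint passes its speed limit or range.

ROBOT

A 6-joint arm with a two-finger parallel gripper is mounted at the origin on a cart in front of the work surface, level with it; the furniture and walls round the work are solid. World frame = base frame: x ahead of the robot, y to its left, z up, the work surface at z = 0. Lengths are in m, angles in rad, forces in N, time in s.
With the tool pointing down it reaches from about 0.275 to 0.75 m from the base axis. Payload 10.2 kg.
Tool frame: the origin (TCP) lies between the finger pads; the fingertips stand 8 mm ahead of it and the grasp point (between the pads) lies 11 mm behind it; z points along the fingers, y is the line along which they close (so a half turn about z gives the same grasp; the last joint's range is limited). The gripper opens to 88 mm and grips with 3 to 60 N. Pads are 18 mm wide; open, the fingers measure 123 mm over their backs; the gripper's body (75 mm by 187 mm) begins 45 mm behind the grasp point.
Start: joints at [-1.45, 0.313, 1.498, -0, 1.331, -0.223], TCP at [0.177, -0.494, 0.247] pointing down, gripper open.
Joint ranges: [-2.94, 2.94], [-0.97, 2.17], [0.19, 2.56], [-1.23, 4.37], [0.02, 3.11], [-2.88, 2.88]. Speed limits (rad/s): [2.39, 2.39, 3.01, 3.14, 3.14, 3.14].

INTERFACE

Orientations are given as a unit quaternion [w, x, y, z].
In Python, from plant import bot, cams gives the robot as it stands.
- The arm moves only by the tool move_arm, never from a script. Its argument "series" is a list of rows, each a list of 3 entries, a list of its own where there are three numbers: the shift along the tool's x, y, z in m, then the turn about the tool's z in rad, then the finger opening in m, from 0 to 0.0881. A call has 1 to 12 rows; each row shifts and turns the commanded pose from where the row before left it, along the tool's axes as they then stand; what a row does not reach is not made up. A row lasts 1/12 s, in which the tool goes at most 41.7 mm and 7.16 degrees, less where a joint would pass 70% of its speed; a pose out of reach is approached as far as the arm can. A call with a gripper value outside its range is refused whole. The fingers move at their own pace and stop on an object; "grip_force" is the grip in N (left out, the last holds). Time passes only in rows, so rows that do not move let the fingers close. It gives the time, the measured TCP pose, the force, the opening and the grip force at its end, in the units of the state.
- bot.observe(): the state, without advancing time (a new reading comes with each control period).
- cams.get_image(name): name is "scene" or "top" or "wrist"; returns a dict with "frame" (420x560x3 uint8, red, green, blue), "mtx" (3x3 intrinsics, pixels), "dist_coeffs" ([k1, k2, p1, p2, k3] as OpenCV has them; the pictures are not rectified), "R" (3x3) and "t" (3): a world point X has camera coordinates R X + t; the wrist camera has in their place "hand_eye" (4x4, takes a point from camera to tool coordinates, whose origin is the TCP and whose axes are the flange's). Camera axes: x right, y down, z forward; pixel columns grow to the right and rows downward; lengths in m; the calibration is good to about 2 mm. A picture is of the moment at which its call begins: read the wrist's pose just before it. There is no depth.
- bot.sign_off(): hands the job in; it is judged then, once.
The state is a dict: "time_s": time; "qpos": joint angles; "dq": joint speeds; "effort": joint torques, N m; "ee_pos": TCP position; "ee_rot": TCP orientation; "ft_force": force on the tool from outside, world axes, zero at the start; "moment": the same for the moment, N m; "grip_width": finger opening in m; "grasp_force": force on a finger pad.
Only numpy, scipy, OpenCV 4.12 (cv2) and the standard library are available. Lean on these libraries where they do the work, as an engineer would, in place of code of your own. Each camera call takes 0.05 s, during which the arm holds its last target. There are 200 camera calls.

## Working session

There is one attempt and no reset: what is moved stays moved. The work goes in short steps, Python scripts to look and compute and a tool call to move; the robot and the scene stay as the last step left them, time stands still between calls to the robot, and variables do not carry over. Pictures are saved under pics/ and viewed, at most 10 in all, crops included, and the job is handed in when it is done.

Besides the shell and the picture viewer there is one more tool, called after "Call:" as name(argument=value, ...) on one line, values as JSON. move_arm: Moves the arm, as the interface text tells. Its arguments: {"type":"object","properties":{"series":{"type":"array","items":{"type":"array"}},"grip_force":{"type":"number"}},"required":["series"]}

```bash
mkdir -p pics; python3 - <<'E'
from plant import bot,cams
import cv2,numpy as np,pickle
s=bot.observe();print(s)
d={}
for n in ("scene","top"):
    c=cams.get_image(n);d[n]=c
    cv2.imwrite(f"pics/{n}0.png",c["frame"][:,:,::-1])
    print(n,c["mtx"],c["dist_coeffs"],c["R"],c["t"])
pickle.dump(d,open("c0.pkl","wb"))
E
```

```text
{'time_s': 0.0, 'qpos': array([-1.45042850e+00,  3.13446810e-01,  1.49838613e+00, -2.90642822e-05,
        1.33102700e+00, -2.23402627e-01]), 'dq': array([ 0.00028173,  0.00025045,  0.00047443,  0.00089837,  0.00138034,
       -0.00049427]), 'effort': array([ 2.03779305e-04, -4.02213442e+01, -2.52268088e+01,  6.94423914e-02,
        3.53574764e-02, -1.22380943e-04]), 'ee_pos': array([ 0.17689841, -0.49405841,  0.24618188]), 'ee_rot': array([-6.33532737e-04,  9.85263279e-01,  1.71043473e-01,  1.85338869e-05]), 'ft_force': array([-0.59832701,  0.41127405, -0.01665129]), 'moment': array([ 0.0140934 , -0.01365936, -0.01957286]), 'grasp_force': 0.0, 'grip_width': 0.08862907634413732}
scene [[407.37180851   0.         278.64133626]
 [  0.         407.37180851 206.50142147]
 [  0.           0.           1.        ]] [-0.07551649  0.          0.          0.          0.        ] [[-0.8128976  -0.58229501 -0.01140243]
 [-0.44203136  0.62959743 -0.63891733]
 [ 0.37921731 -0.51433413 -0.76919089]] [0.42478114 0.26104884 0.92056285]
top [[452.3740394    0.         278.186683  ]
 [  0.         452.3740394  200.58078568]
 [  0.           0.           1.        ]] [-0.01420958  0.          0.          0.          0.        ] [[ 0.00190734 -0.99978187  0.02079843]
 [-0.98783757 -0.00511744 -0.15540513]
 [ 0.15547767 -0.02024906 -0.98763185]] [0.00278329 0.5225616  1.49414301]
```

View pics/scene0.png

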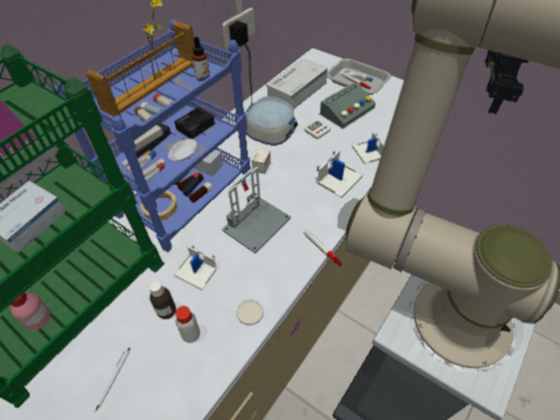

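View pics/top0.png

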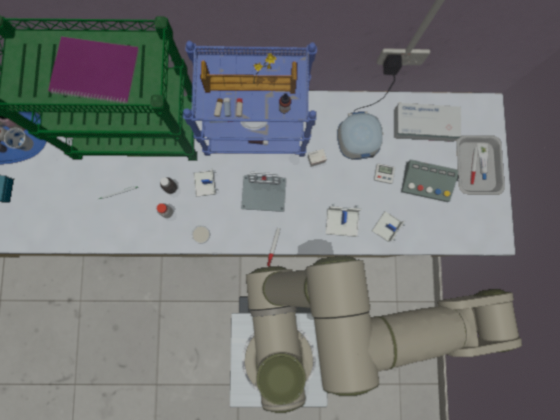

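The top view shows three shelf look-alikes. The biggest is at top (343,222), with its fin at (344,217), and its hooks face up (+x). The rack foot is at (264,193) with its frame on the +x side. In the scene view they are at (339,178) and (257,222).

```bash
cat > h.py <<'E'
import cv2,numpy as np
from scipy.spatial.transform import Rotation as Rn
def pose(s):
    q=s["ee_rot"];return Rn.from_quat([q[1],q[2],q[3],q[0]]).as_matrix(),np.array(s["ee_pos"])
def cam(c,s=None):
    "camera centre C and world<-camera rotation"
    if s is None: return -c["R"].T@c["t"],c["R"].T
    R,p=pose(s);H=np.array(c["hand_eye"]);return R@H[:3,3]+p,R@H[:3,:3]
def ray(c,uv,s=None):
    C,M=cam(c,s)
    n=cv2.undistortPoints(np.array(uv,float).reshape(-1,1,2),c["mtx"],c["dist_coeffs"])[:,0]
    return C,np.c_[n,np.ones(len(n))]@M.T
def onz(c,uv,z,s=None):
    C,d=ray(c,uv,s);return C+d*((z-C[2])/d[:,2])[:,None]
def two(r1,r2):
    (C1,d1),(C2,d2)=r1,r2;d1,d2=d1[0],d2[0]
    k=np.linalg.lstsq(np.c_[d1,-d2],C2-C1,rcond=None)[0]
    a,b=C1+k[0]*d1,C2+k[1]*d2;return (a+b)/2,np.linalg.norm(a-b)
def proj(c,X,s=None):
    C,M=cam(c,s);p=(np.atleast_2d(X)-C)@M
    return cv2.projectPoints(p,np.zeros(3),np.zeros(3),c["mtx"],c["dist_coeffs"])[0][:,0]
def blobs(m,amin=20):
    n,_,st,ce=cv2.connectedComponentsWithStats(m.astype(np.uint8));
    return [(ce[i].round(1),st[i].tolist()) for i in range(1,n) if st[i][4]>=amin]
E
python3 - <<'E'
from h import *;import pickle
d=pickle.load(open("c0.pkl","rb"))
B={}
for n in d:
    hsv=cv2.cvtColor(d[n]["frame"],cv2.COLOR_RGB2HSV);h,s,v=cv2.split(hsv)
    m=(h>105)&(h<125)&(s>150)
    x0,y0,x1,y1=(300,120,400,200) if n=="scene" else (310,180,410,250)
    mm=np.zeros_like(m);mm[y0:y1,x0:x1]=m[y0:y1,x0:x1]
    print(n,blobs(mm,8))
    B[n]=max(blobs(mm,8),key=lambda b:b[1][4])[0]
    # rack foot
    x0,y0,x1,y1=(215,165,295,250) if n=="scene" else (235,170,295,215)
    g=(s<60)&(v>60)&(v<150);mm=np.zeros_like(m);mm[y0:y1,x0:x1]=g[y0:y1,x0:x1]
    cs,_=cv2.findContours(mm.astype(np.uint8),0,2);c=max(cs,key=cv2.contourArea)
    r=cv2.minAreaRect(c);print("foot",r, cv2.approxPolyDP(c,4,True)[:,0].tolist())
    if n=="top": print(onz(d[n],cv2.boxPoints(r),.01).round(4).tolist())
    else: print(onz(d[n],cv2.approxPolyDP(c,4,True)[:,0],.01).round(4).tolist())
print(two(ray(d["top"],B["top"]),ray(d["scene"],B["scene"])))
E
```

```text
scene [(array([371.9, 144.5]), [368, 138, 9, 13, 84]), (array([336.8, 168.7]), [329, 159, 15, 20, 191])]
foot ((256.4061584472656, 207.810791015625), (63.659305572509766, 79.27014923095703), 41.82017135620117) [[268, 165], [252, 165], [258, 167], [235, 184], [242, 185], [251, 175], [252, 193], [241, 211], [236, 187], [229, 191], [231, 211], [222, 229], [249, 249], [259, 249], [290, 218], [259, 197], [258, 173]]
[[0.6622, -0.1397, 0.01], [0.7021, -0.1119, 0.01], [0.6819, -0.1155, 0.01], [0.6943, -0.0213, 0.01], [0.675, -0.0299, 0.01], [0.6785, -0.0768, 0.01], [0.6319, -0.0221, 0.01], [0.6159, 0.0476, 0.01], [0.6843, -0.0138, 0.01], [0.6909, 0.0098, 0.01], [0.6385, 0.0635, 0.01], [0.6185, 0.1249, 0.01], [0.5201, 0.1335, 0.01], [0.4992, 0.1187, 0.01], [0.4916, -0.0098, 0.01], [0.6063, -0.0216, 0.01], [0.6665, -0.0953, 0.01]]
top []Traceback (most recent call last):
  File "<stdin>", line 10, in <module>
ValueError: max() iterable argument is empty
```

```bash
python3 - <<'E'
from h import *;import pickle
d=pickle.load(open("c0.pkl","rb"))
print(onz(d["scene"],[[336.8,168.7]],.05), onz(d["top"],[[344,217]],.056))
t=d["top"]
print(onz(t,[[243.5,211],[285,211],[245,176],[286,177]],.01))
big=np.hstack([cv2.resize(t["frame"][165:240,225:315],None,fx=4,fy=4,interpolation=2),cv2.resize(t["frame"][165:240,310:410],None,fx=4,fy=4,interpolation=2)])
cv2.imwrite("pics/topz.png",big[:,:,::-1])
E
```

```text
[[ 0.46617974 -0.20886627  0.05      ]] [[ 0.46559883 -0.21577681  0.056     ]]
[[ 0.49045291  0.12342898  0.01      ]
 [ 0.49112675 -0.01958745  0.01      ]
 [ 0.61356926  0.1199092   0.01      ]
 [ 0.61090507 -0.02313431  0.01      ]]
```

View pics/topz.png

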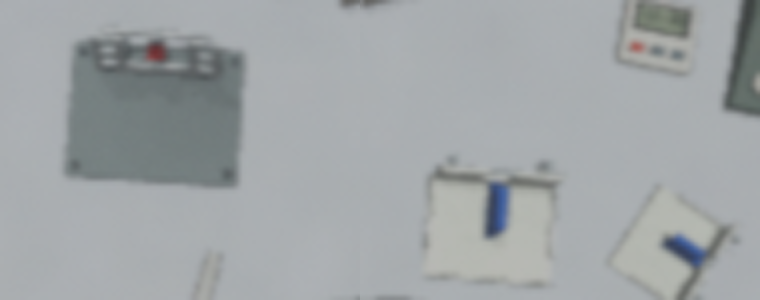

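The zoom shows the rack foot turned about -3° and the target shelf's back edge about -4°. The hooks are on +x for both. I'll move in for a wrist look.

Call:
move_arm(series=[[[0.032,-0.0187,0],0,0.088],[[0.032,-0.0187,0],0,0.088],[[0.032,-0.0187,0],0,0.088],[[0.032,-0.0187,0],0,0.088],[[0.032,-0.0187,0],0,0.088],[[0.032,-0.0187,0],0,0.088],[[0.032,-0.0187,0],0,0.088],[[0.032,-0.0187,0],0,0.088],[[0.032,-0.0187,0],0,0.088],[[0.032,-0.0187,0],0,0.088]])

```text
time_s: 0.93
ee_pos: [0.416, -0.2086, 0.2466]
ee_rot: [-0.0, 0.985, 0.171, -0.0]
ft_force: [-0.2, -0.7, 1.0]
grip_width: 0.0882
grasp_force: 0.0
```

Call:
move_arm(series=[[[0,0,0],0.1,0.088],[[0,0,0],0.1,0.088],[[0,0,0],0.1,0.088],[[0,0,0],0.1,0.088],[[0,0,0],0,0.088],[[0,0,0],0,0.088]])

```text
time_s: 1.43
ee_pos: [0.4151, -0.2103, 0.2465]
ee_rot: [-0.0, 1.0, -0.027, -0.0]
ft_force: [-0.5, -0.9, -0.6]
grip_width: 0.0882
grasp_force: 0.0
```

```bash
python3 - <<'E'
from h import *;import pickle
from plant import bot,cams
s=bot.observe();c=cams.get_image("wrist");pickle.dump((s,c),open("w1.pkl","wb"))
cv2.imwrite("pics/w1.png",c["frame"][:,:,::-1])
print(s["ee_pos"],pose(s)[0],c["hand_eye"],c["mtx"][0,0],c["dist_coeffs"])
E
```

```text
[ 0.41508551 -0.21031547  0.24651903] [[ 9.98580824e-01 -5.32556904e-02 -4.10883243e-04]
 [-5.32555517e-02 -9.98580858e-01  3.41468101e-04]
 [-4.28485261e-04 -3.19101684e-04 -9.99999857e-01]] [[-3.17820644e-04 -9.61961315e-01 -2.73185518e-01  6.95846858e-02]
 [ 9.99999949e-01 -2.99189151e-04 -1.09860285e-04  1.30897726e-04]
 [ 2.39472015e-05 -2.73185539e-01  9.61961361e-01 -1.39336123e-01]
 [ 0.00000000e+00  0.00000000e+00  0.00000000e+00  1.00000000e+00]] 352.59181418687143 [-0.0127134  0.         0.         0.         0.       ]
```

View pics/w1.png

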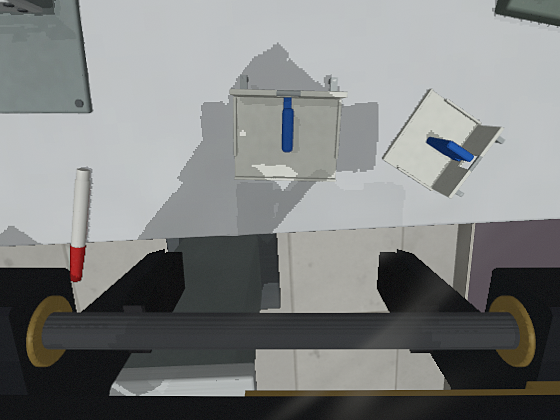

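The wrist view shows the target shelf: fin at (288,125), front plate corners about (234,178) and (336,178), back-plate top edge at row 92.

```bash
python3 - <<'E'
from h import *;import pickle
s,c=pickle.load(open("w1.pkl","rb"))
f=c["frame"];h,sa,v=cv2.split(cv2.cvtColor(f,cv2.COLOR_RGB2HSV))
m=((h>105)&(h<125)&(sa>150)).astype(np.uint8);m[:,380:]=0;m[:60]=0;m[170:]=0;m[:,:250]=0
print(blobs(m))
# fin rows
for y in range(94,156,6):
    x=np.where(m[y])[0]; print(y,x.min() if len(x) else 0,x.max() if len(x) else 0,f[y,x].mean(0).round() if len(x) else '')
cs,_=cv2.findContours(m,0,2);r=cv2.minAreaRect(max(cs,key=cv2.contourArea));print(r)
# plate edges by gradient
g=cv2.cvtColor(f,cv2.COLOR_RGB2GRAY).astype(int)
def P(uv,z):return onz(c,[uv],z,s)[0].round(4)
for x in (242,262,312,330): print(x,g[170:184,x],g[84:100,x])
for y in (120,150,165): print(y,g[y,226:242],g[y,328:346])
print(P((234,178),.005),P((336,178),.005),P((231,91),.06),P((345,93),.06))
E
```

```text
[(array([286.9, 125.6]), [282, 98, 11, 54, 525])]
94 0 0 
100 284 290 [ 22.  57. 115.]
106 284 290 [ 29.  67. 129.]
112 283 292 [ 24.  62. 122.]
118 282 292 [ 25.  60. 118.]
124 282 292 [ 24.  59. 118.]
130 282 292 [ 23.  59. 117.]
136 282 292 [ 24.  59. 118.]
142 282 291 [ 22.  58. 118.]
148 282 291 [ 22.  58. 118.]
154 0 0 
((287.0, 124.5), (53.0, 10.0), 90.0)
242 [154 154 155 155 155 153 102 142 165 137 146 145 130 133] [129 128 128 127 124 146 164 158 155 159 142  85  85 151 145 142]
262 [204 207 206 161 164 149 126 109 166 149 128 149 146 131] [145 145 144 145 146 113 159 161 157 157 158  97  88 121 145 141]
312 [156 155 154 152 140 141 143 130 101 150 141 119 135 132] [145 144 145 145 145 147 121 160 159 157 156 162 112  87 104 149]
330 [153 155 154 156 153 137 149 207 116 156 203 186 186 187] [115 110 110 122 123 125 122 143 219 219 154 156 151  82  87 132]
120 [145 144 146 145 145 144 144 145 165 154  93 138 161 158 157 157] [156 156 156 156 156 154 156 155 130 112 158 159 143 144 146 145 146 146]
150 [146 145 146 145 147 147 142 126 160 156 111 122 145 158 156 157] [155 156 155 156 156 159 147 107 157 157 141 144 144 145 145 144 143 144]
165 [144 144 144 144 143 143 144 144 144 148 155 155 154 154 154 154] [155 154 154 155 155 156 157 151 126 146 145 144 145 144 144 144 144 143]
[ 0.4148 -0.1595  0.005 ] [ 0.4089 -0.2711  0.005 ] [ 0.5023 -0.1717  0.06  ] [ 0.4953 -0.2717  0.06  ]
```

```bash
python3 - <<'E'
from h import *;import pickle
s,c=pickle.load(open("w1.pkl","rb"))
def P(uv,z):return onz(c,[uv],z,s)[0].round(4)
fl,fr=P((242,176.5),.003),P((330,178.2),.003); bl,br=P((242,88.8),.06),P((330,91.3),.06)
ang=lambda a,b:-np.arctan2((a-b)[0],(a-b)[1])
print(ang(fl,fr),ang(bl,br))
yaw=(ang(fl,fr)+ang(bl,br))/2;ex=np.array([np.cos(yaw),np.sin(yaw),0]);ey=np.array([-np.sin(yaw),np.cos(yaw),0])
print("fin",P((287.3,109),.072),P((287.3,152),.072))
fin=(P((287.3,109),.072)+P((287.3,152),.072))/2
print("front edge x",(fl-fin)@ex,(fr-fin)@ex,"exp -56; back",(bl-fin)@ex,(br-fin)@ex,"exp 34")
l,r=P((235.5,150),.005),P((337,150),.005);print("sides",(l-fin)@ey,(r-fin)@ey)
R,p=pose(s);print("tool yaw",np.arctan2(R[1,0],R[0,0]),"tool shift",(R.T@(fin-p)).round(4))
E
```

```text
-0.07336704260134679 -0.08034614133895115
fin [ 0.4844 -0.2201  0.072 ] [ 0.4478 -0.2183  0.072 ]
front edge x -0.054167046919125196 -0.053829047864560706 exp -56; back 0.034494657654602974 0.03422509327975166 exp 34
sides 0.053524353661709045 -0.05520038709188062
tool yaw -0.053280762228452135 tool shift [0.0515 0.0062 0.1745]
```

Call:
move_arm(series=[[[0.0455,0.006,0],0.023,0.088],[[0,0,0.035],0,0.088],[[0,0,0.035],0,0.088],[[0,0,0.035],0,0.088],[[0,0,0.03],0,0.088],[[0,0,0.03],0,0.088],[[0,0,0.02],0,0.088],[[0,0,0.01],0,0.088],[[0,0,0],0,0.088],[[0,0,0],0,0.088]])

```text
time_s: 2.32
ee_pos: [0.4564, -0.2184, 0.0523]
ee_rot: [0.0, 0.999, -0.039, 0.0]
ft_force: [-0.3, -0.9, 0.1]
grip_width: 0.088
grasp_force: 0.0
```

```bash
python3 - <<'E'
from h import *;import pickle
from plant import bot,cams
s=bot.observe();c=cams.get_image("wrist");R,p=pose(s);print(p,np.arctan2(R[1,0],R[0,0]))
cv2.imwrite("pics/w2.png",c["frame"][:,:,::-1])
d=pickle.load(open("c0.pkl","rb"))
print([onz(d["top"],[[200,155],[305,155]],z).round(3).tolist() for z in (.2,.4)])
E
```

```text
[ 0.45642897 -0.21842382  0.05233538] -0.07822687514502992
[[[0.638, 0.249, 0.2], [0.641, -0.075, 0.2]], [[0.586, 0.217, 0.4], [0.588, -0.058, 0.4]]]
```

View pics/w2.png

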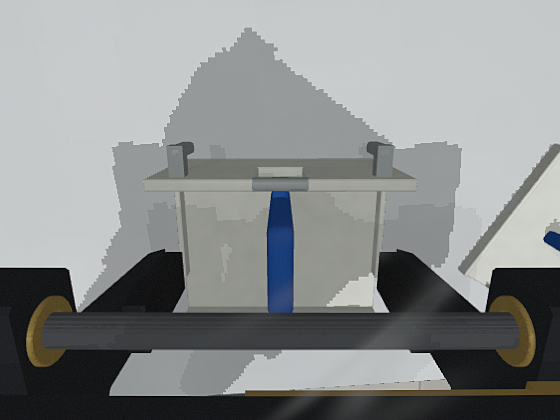

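The fin (column 280) is centred between the fingers, with the back plate clear at row 185. TCP sits about 4 mm too far forward of the intended spot, so I'll correct that and close.

Call:
move_arm(series=[[[0.004,0,0.0015],0,0.088],[[0,0,0],0,0.04],[[0,0,0],0,0.0],[[0,0,0],0,0.0],[[0,0,0],0,0.0],[[0,0,0],0,0.0],[[0,0,0],0,0.0],[[0,0,0],0,0.0],[[0,0,0],0,0.0],[[0,0,0],0,0.0]], grip_force=45)

```text
time_s: 3.2
ee_pos: [0.4601, -0.2185, 0.0502]
ee_rot: [-0.0, 0.999, -0.04, -0.0]
ft_force: [0.1, -0.5, 0.4]
grip_width: 0.0299
grasp_force: 0.0
```

Call:
move_arm(series=[[[0,0,0],0,0.0],[[0,0,0],0,0.0],[[0,0,0],0,0.0],[[0,0,0],0,0.0],[[0,0,0],0,0.0],[[0,0,0],0,0.0]])

```text
time_s: 3.7
ee_pos: [0.4601, -0.2185, 0.0502]
ee_rot: [0.0, 0.999, -0.04, 0.0]
ft_force: [-0.0, -0.0, -0.6]
grip_width: 0.0096
grasp_force: 45.0
```

Grasped at 9.6 mm. I'll lift high and carry it to a viewpoint over the rack.

Call:
move_arm(series=[[[0,0,-0.01],0,0.0],[[0,0,-0.03],0,0.0],[[0,0,-0.035],0,0.0],[[0,0,-0.035],0,0.0],[[0,0,-0.035],0,0.0],[[0,0,-0.035],0,0.0],[[0,0,-0.035],0,0.0],[[0,0,-0.035],0,0.0],[[0,0,0],0,0.0]])

```text
time_s: 4.45
ee_pos: [0.4611, -0.2191, 0.3074]
ee_rot: [0.003, 0.999, -0.04, 0.005]
ft_force: [1.3, -0.6, -1.7]
grip_width: 0.0099
grasp_force: 45.0
```

```bash
python3 - <<'E'
from h import *;import pickle
d=pickle.load(open("c0.pkl","rb"))
print(onz(d["scene"],[[165,245],[245,167]],0).round(3))
# blue rack top front post tops: scene (240,42); top (307,47..)
E
```

```text
[[ 0.713  0.247  0.   ]
 [ 0.721 -0.1    0.   ]]
```

Call:
move_arm(series=[[[0.001,-0.03,0],0,0.0],[[0.001,-0.03,0],0,0.0],[[0.001,-0.03,0],0,0.0],[[0.001,-0.03,0],0,0.0],[[0.001,-0.03,0],0,0.0],[[0.001,-0.03,0],0,0.0],[[0.001,-0.03,0],0,0.0],[[0.001,-0.03,0],0,0.0],[[0.001,-0.03,0],0,0.0],[[0,0,0],0,0.0],[[0,0,0],0,0.0]])

```text
time_s: 5.37
ee_pos: [0.4899, 0.0511, 0.2997]
ee_rot: [0.0, 0.999, -0.038, -0.001]
ft_force: [0.4, 0.5, -3.6]
grip_width: 0.0099
grasp_force: 45.0
```

```bash
python3 - <<'E'
from h import *;import pickle
from plant import bot,cams
s=bot.observe();c=cams.get_image("wrist");pickle.dump((s,c),open("w3.pkl","wb"))
cv2.imwrite("pics/w3.png",c["frame"][:,:,::-1])
R,p=pose(s);print(p,np.arctan2(R[1,0],R[0,0]),R.round(4))
E
```

```text
[0.48992826 0.05109256 0.29974654] -0.07665681403685806 [[ 9.971e-01 -7.660e-02 -1.400e-03]
 [-7.660e-02 -9.971e-01  1.000e-04]
 [-1.400e-03  1.000e-04 -1.000e+00]]
```

View pics/w3.png

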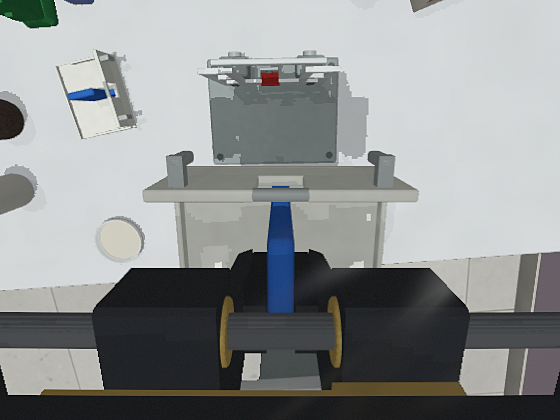

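The wrist view shows the rack clear of the held shelf. Foot front edge is at row ~162 (columns 211–338), the red catch at (270,77) and frame rails at rows 58–75. I'll zoom in for exact edges.

```bash
python3 - <<'E'
from h import *;import pickle
s,c=pickle.load(open("w3.pkl","rb"));f=c["frame"]
cv2.imwrite("pics/w3z.png",cv2.resize(f[45:170,185:355],None,fx=4.7,fy=4.7,interpolation=0)[:,:,::-1])
g=cv2.cvtColor(f,cv2.COLOR_RGB2GRAY).astype(int)
for x in (225,325):print(x,g[155:170,x])
for y in (105,150):print(y,g[y,203:220],g[y,330:346])
E
```

```text
225 [113 111 115 169 162 160 162 160 137 146 233 106 128 123 123]
325 [107 108 110 110 109 109  88  92 162 157 154 116 131 122 125]
105 [216 216 216 216 217 220 189  89 111 118 117 118 118 116 116 116 116] [111 111 110 109 109 107  90 118 174 166 164 165 165 164 165 164]
150 [216 215 217 216 216 217 216 217 221 225  86 108 113 114 114 114 114] [112 114 114 113 109  97 125 171 165 162 162 163 164 165 165 166]
```

View pics/w3z.png

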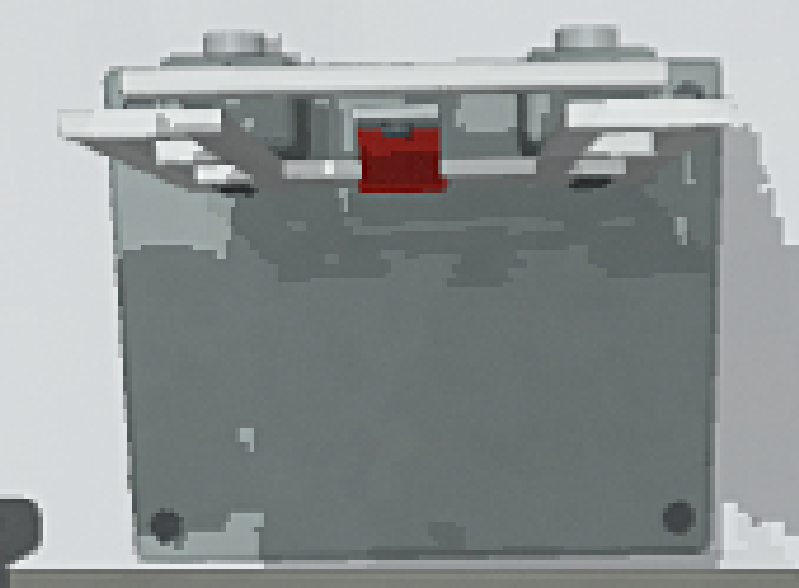

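```bash
python3 - <<'E'
from h import *;import pickle
s,c=pickle.load(open("w3.pkl","rb"))
q=lambda u,v:(185+u/4.7-.4,45+v/4.7-.4)
F=np.array([q(137,558),q(708,555),q(107,62),q(722,60)])
X=onz(c,F,.01,s);print(X.round(4).tolist(), np.linalg.norm(X[0]-X[1]),np.linalg.norm(X[2]-X[3]),np.linalg.norm(X[0]-X[2]),np.linalg.norm(X[1]-X[3]))
model=np.array([[-.06,.075],[-.06,-.075],[.06,.075],[.06,-.075]])
A,_=cv2.estimateAffinePartial2D(model,X[:,:2],method=cv2.LMEDS);
m0=X[:,:2].mean(0);U,S,V=np.linalg.svd(model.T@(X[:,:2]-m0));Rr=(U@V).T
yaw=np.arctan2(Rr[1,0],Rr[0,0]);print("rack",m0,yaw)
print("resid mm",((X[:,:2]-m0-model@Rr.T)*1e3).round(1).tolist())
W=lambda p:np.r_[m0+Rr@np.array(p[:2]),p[2]]
for z in (.147,.154,.161):
    u=proj(c,[W((.03,y,z)) for y in (54,26,-26,-54) for y in [y/1000]],s);print(z,((u-[185,45]+.4)*4.7).round().tolist())
for z in (.111,.118,.125): print("tip",z,((proj(c,[W((.023,0,z))],s)-[185,45]+.4)*4.7).round().tolist())
# shelf
R,p=pose(s)
fin=p+R@np.array([.0059,0,-.0058]);Bx=lambda b:fin+R@np.array([b[0]-.011,-b[1],-(b[2]-.056)])
print("shelf proj",proj(c,[Bx((.045,.055,.06)),Bx((.045,-.055,.06)),Bx((.04,.055,.06)),Bx((.04,-.055,.06)),Bx((.03,0,.072))],s).round(1).tolist())
E
```

```text
[[0.5019, 0.1315, 0.01], [0.4912, -0.0164, 0.01], [0.6213, 0.1235, 0.01], [0.6103, -0.024, 0.01]] 0.14824906270712987 0.14781672656482206 0.11966707583527439 0.11931639743355812Traceback (most recent call last):
  File "<stdin>", line 7, in <module>
cv2.error: OpenCV(4.12.0) /io/opencv/modules/calib3d/src/ptsetreg.cpp:1108: error: (-215:Assertion failed) count >= 0 && to.checkVector(2) == count in function 'estimateAffinePartial2D'
```

```bash
python3 - <<'E'
from h import *;import pickle
s,c=pickle.load(open("w3.pkl","rb"))
q=lambda u,v:(185+u/4.7-.4,45+v/4.7-.4)
F=np.array([q(137,558),q(708,555),q(107,62),q(722,60)])
X=onz(c,F,.01,s)
model=np.array([[-.06,.075],[-.06,-.075],[.06,.075],[.06,-.075]])
m0=X[:,:2].mean(0);U,S,V=np.linalg.svd(model.T@(X[:,:2]-m0));Rr=(U@V).T
yaw=np.arctan2(Rr[1,0],Rr[0,0]);print("rack",m0,yaw)
print("resid mm",((X[:,:2]-m0-model@Rr.T)*1e3).round(1).tolist())
W=lambda p:np.r_[m0+Rr@np.array(p[:2]),p[2]]
for z in (.147,.154,.161):
    u=proj(c,[W((.03,y/1000,z)) for y in (54,26,-26,-54)],s);print(z,((u-[185,45]+.4)*4.7).round().tolist())
for z in (.111,.118,.125): print("tip",z,((proj(c,[W((.023,0,z))],s)-[185,45]+.4)*4.7).round().tolist())
R,p=pose(s)
fin=p+R@np.array([.0059,0,.0])+[0,0,.0058];Bx=lambda b:fin+R@np.array([b[0]-.011,-b[1],-(b[2]-.056)])
print("shelf proj",proj(c,[Bx((.045,.055,.06)),Bx((.045,-.055,.06)),Bx((.04,.055,.06)),Bx((.04,-.055,.06)),Bx((.03,0,.072))],s).round(1).tolist())
e=W((-.004,0,.134));print("entry",e,"tool shift to entry",(R.T@(e-fin)).round(4))
np.savez("rack.npz",m0=m0,Rr=Rr)
E
```

```text
rack [0.5561831  0.05365463] -0.06996403529357696
resid mm [[0.3, -1.2], [0.2, 0.6], [-0.0, -0.8], [-0.5, 1.4]]
0.147 [[75.0, 141.0], [244.0, 139.0], [559.0, 137.0], [728.0, 136.0]]
0.154 [[66.0, 137.0], [239.0, 135.0], [561.0, 133.0], [735.0, 132.0]]
0.161 [[56.0, 133.0], [234.0, 131.0], [564.0, 128.0], [742.0, 127.0]]
tip 0.111 [[407.0, 196.0]]
tip 0.118 [[406.0, 194.0]]
tip 0.125 [[405.0, 191.0]]
shelf proj [[134.2, 191.3], [425.7, 191.2], [135.6, 204.1], [424.3, 204.0], [279.9, 240.0]]
entry [0.55219288 0.05393426 0.134     ] tool shift to entry [ 0.0562 -0.0076  0.1715]
```

Call:
move_arm(series=[[[0.031,-0.008,0],-0.013,0.0],[[0,0,0.03],0,0.0],[[0,0,0.03],0,0.0],[[0,0,0.03],0,0.0],[[0,0,0.03],0,0.0],[[0,0,0.025],0,0.0],[[0,0,0.0225],0,0.0],[[0,0,0],0,0.0],[[0,0,0],0,0.0],[[0,0,0],0,0.0]])

```text
time_s: 6.25
ee_pos: [0.5227, 0.0548, 0.1342]
ee_rot: [0.0, 0.999, -0.034, 0.001]
ft_force: [0.2, -0.3, -2.5]
grip_width: 0.0097
grasp_force: 45.0
```

```bash
python3 - <<'E'
from h import *;import pickle
from plant import bot,cams
s=bot.observe();c=cams.get_image("wrist");pickle.dump((s,c),open("w4.pkl","wb"))
cv2.imwrite("pics/w4.png",cv2.resize(c["frame"][60:260,130:430],None,fx=2.6,fy=2.6)[:,:,::-1])
R,p=pose(s);r=np.load("rack.npz");e=np.r_[r["m0"]+r["Rr"]@[-.004,0],.134]
fin=p+R@np.array([.0059,0,0])+[0,0,.0058]
print(p,np.arctan2(R[1,0],R[0,0]),"to nominal entry (tool)",(R.T@(e-fin)).round(4),s["ft_force"])
E
```

```text
[0.52271776 0.05482207 0.1342014 ] -0.06710538358789409 to nominal entry (tool) [ 0.0236 -0.0011  0.0061] [ 0.23333236 -0.25819523 -2.46497784]
```

View pics/w4.png

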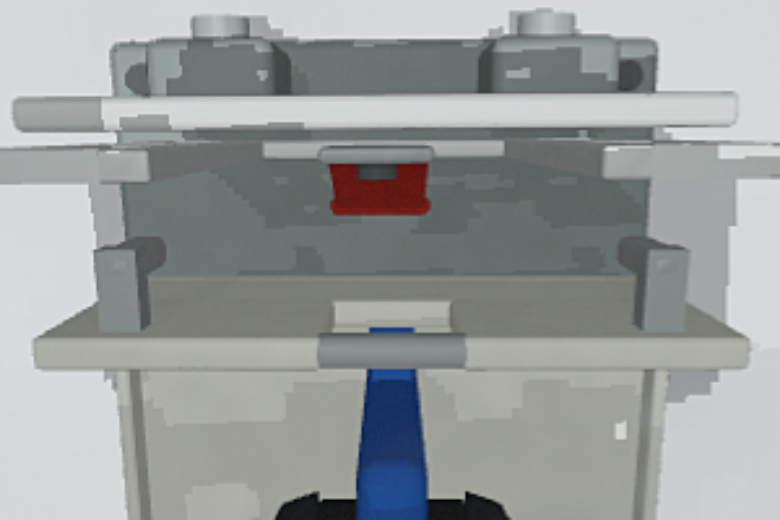

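The crop shows shelf hooks centred at column 392, with the red catch at 380 and the upright inner edges at 150 and 602 (centre 376). The rack is therefore about 1.7 mm to the left, and the frame is turned +0.006 rad. I'll correct both and advance.

Call:
move_arm(series=[[[0,-0.0017,0.001],-0.006,0.0],[[0,0,0],0,0.0],[[0.004,0,0],0,0.0],[[0.004,0,0],0,0.0],[[0.003,0,0],0,0.0],[[0,0,0],0,0.0],[[0,0,0],0,0.0]])

```text
time_s: 6.88
ee_pos: [0.5332, 0.0565, 0.1316]
ee_rot: [-0.0, 1.0, -0.03, -0.0]
ft_force: [0.5, -0.8, -2.8]
grip_width: 0.0095
grasp_force: 45.0
```

Call:
move_arm(series=[[[0.003,0,0],0,0.0],[[0.003,0,0],0,0.0],[[0,0,0],0,0.0],[[0,0,0],0,0.0]])

```text
time_s: 7.22
ee_pos: [0.5392, 0.0561, 0.1317]
ee_rot: [0.0, 1.0, -0.03, -0.0]
ft_force: [-0.4, 0.3, -2.7]
grip_width: 0.0096
grasp_force: 45.0
```

Call:
move_arm(series=[[[0.002,0,0],0,0.0],[[0.002,0,0],0,0.0],[[0,0,0],0,0.0],[[0,0,0],0,0.0]])

```text
time_s: 7.55
ee_pos: [0.5431, 0.0559, 0.1317]
ee_rot: [-0.0, 1.0, -0.03, -0.0]
ft_force: [-0.0, -0.3, -2.4]
grip_width: 0.0097
grasp_force: 45.0
```

Call:
move_arm(series=[[[0.0015,0,0],0,0.0],[[0,0,0],0,0.0],[[0,0,0],0,0.0]])

```text
time_s: 7.8
ee_pos: [0.5446, 0.0559, 0.1317]
ee_rot: [-0.0, 1.0, -0.03, -0.0]
ft_force: [0.7, 0.0, -2.5]
grip_width: 0.0095
grasp_force: 45.0
```

Call:
move_arm(series=[[[0.001,0,0],0,0.0],[[0,0,0],0,0.0],[[0,0,0],0,0.0]])

```text
time_s: 8.05
ee_pos: [0.5453, 0.0558, 0.1316]
ee_rot: [-0.0, 1.0, -0.03, -0.0]
ft_force: [-1.6, 0.4, -2.3]
grip_width: 0.0097
grasp_force: 45.0
```

Call:
move_arm(series=[[[0.0007,0,0],0,0.0],[[0,0,0],0,0.0],[[0,0,0],0,0.0]])

```text
time_s: 8.3
ee_pos: [0.5455, 0.0558, 0.1315]
ee_rot: [0.0, 1.0, -0.03, -0.001]
ft_force: [-5.6, 0.1, -1.0]
grip_width: 0.0095
grasp_force: 45.0
```

Call:
move_arm(series=[[[0.0007,0,0],0,0.0],[[0,0,0],0,0.0],[[0,0,0],0,0.0]])

```text
time_s: 8.55
ee_pos: [0.5456, 0.0559, 0.1315]
ee_rot: [0.0, 1.0, -0.03, -0.002]
ft_force: [-10.1, -0.3, 1.4]
grip_width: 0.0095
grasp_force: 45.0
```

Hard contact at TCP x≈0.5455 matches the back face meeting the frame, so the hooks are through. I'll ease off 1.5 mm and descend in small steps.

Call:
move_arm(series=[[[-0.0015,0,0],0,0.0],[[0,0,0],0,0.0],[[0,0,0.003],0,0.0],[[0,0,0.003],0,0.0],[[0,0,0],0,0.0],[[0,0,0],0,0.0]])

```text
time_s: 9.05
ee_pos: [0.5454, 0.0558, 0.1256]
ee_rot: [-0.0, 1.0, -0.03, -0.0]
ft_force: [-3.0, -0.1, -2.4]
grip_width: 0.0097
grasp_force: 45.0
```

Call:
move_arm(series=[[[0,0,0.002],0,0.0],[[0,0,0.002],0,0.0],[[0,0,0],0,0.0],[[0,0,0],0,0.0]])

```text
time_s: 9.38
ee_pos: [0.5455, 0.0558, 0.1217]
ee_rot: [-0.0, 1.0, -0.03, -0.0]
ft_force: [-2.4, 0.7, -1.6]
grip_width: 0.0096
grasp_force: 45.0
```

Call:
move_arm(series=[[[0,0,0.002],0,0.0],[[0,0,0],0,0.0],[[0,0,0],0,0.0]])

```text
time_s: 9.63
ee_pos: [0.5455, 0.0558, 0.1198]
ee_rot: [-0.0, 1.0, -0.03, 0.0]
ft_force: [-2.4, 0.1, -0.9]
grip_width: 0.0095
grasp_force: 45.0
```

Call:
move_arm(series=[[[-0.0006,0,0.0015],0,0.0],[[0,0,0],0,0.0],[[0,0,0],0,0.0]])

```text
time_s: 9.88
ee_pos: [0.5452, 0.0558, 0.1186]
ee_rot: [0.0, 1.0, -0.03, 0.001]
ft_force: [-4.3, -0.0, 2.5]
grip_width: 0.0094
grasp_force: 45.0
```

Call:
move_arm(series=[[[0,0,0.0015],0,0.0],[[0,0,0],0,0.0],[[0,0,0],0,0.0]])

```text
time_s: 10.13
ee_pos: [0.5447, 0.0559, 0.1163]
ee_rot: [-0.0, 1.0, -0.03, -0.0]
ft_force: [-3.0, 0.3, -1.7]
grip_width: 0.0096
grasp_force: 45.0
```

Call:
move_arm(series=[[[0,0,0.0015],0,0.0],[[0,0,0],0,0.0],[[0,0,0],0,0.0]])

```text
time_s: 10.38
ee_pos: [0.5446, 0.0558, 0.1148]
ee_rot: [-0.0, 1.0, -0.03, -0.0]
ft_force: [-2.6, -0.2, -3.7]
grip_width: 0.0097
grasp_force: 45.0
```

Call:
move_arm(series=[[[0,0,0.001],0,0.0],[[0,0,0],0,0.0],[[0,0,0],0,0.0]])

```text
time_s: 10.63
ee_pos: [0.5447, 0.0559, 0.1141]
ee_rot: [-0.0, 1.0, -0.03, -0.0]
ft_force: [-3.8, 0.3, -2.9]
grip_width: 0.0096
grasp_force: 45.0
```

Call:
move_arm(series=[[[0,0,0.001],0,0.0],[[0,0,0],0,0.0],[[0,0,0],0,0.0]])

```text
time_s: 10.88
ee_pos: [0.5447, 0.0559, 0.113]
ee_rot: [-0.0, 1.0, -0.03, -0.0]
ft_force: [-2.3, 1.2, -1.9]
grip_width: 0.0095
grasp_force: 45.0
```

Call:
move_arm(series=[[[0,0,0.001],0,0.0],[[0,0,0],0,0.0],[[0,0,0],0,0.0]])

```text
time_s: 11.13
ee_pos: [0.5453, 0.0558, 0.1124]
ee_rot: [0.0, 1.0, -0.03, 0.001]
ft_force: [-0.1, 0.7, -2.8]
grip_width: 0.0098
grasp_force: 45.0
```

Call:
move_arm(series=[[[0,0,0.001],0,0.0],[[0,0,0],0,0.0],[[0,0,0],0,0.0]])

```text
time_s: 11.38
ee_pos: [0.545, 0.0558, 0.1112]
ee_rot: [0.0, 1.0, -0.03, 0.0]
ft_force: [-0.5, 0.3, -3.1]
grip_width: 0.0093
grasp_force: 45.0
```

Call:
move_arm(series=[[[0,0,0.001],0,0.0],[[0,0,0],0,0.0],[[0,0,0],0,0.0]])

```text
time_s: 11.63
ee_pos: [0.545, 0.0558, 0.1103]
ee_rot: [0.0, 1.0, -0.03, 0.0]
ft_force: [1.8, -0.4, -0.6]
grip_width: 0.0095
grasp_force: 45.0
```

Call:
move_arm(series=[[[0,0,0.001],0,0.0],[[0,0,0],0,0.0],[[0,0,0],0,0.0]])

```text
time_s: 11.88
ee_pos: [0.5451, 0.0558, 0.1099]
ee_rot: [0.0, 1.0, -0.03, 0.0]
ft_force: [-3.4, -0.4, 6.5]
grip_width: 0.0098
grasp_force: 45.0
```

Call:
move_arm(series=[[[0,0,0.0007],0,0.0],[[0,0,0],0,0.0],[[0,0,0],0,0.0]])

```text
time_s: 12.13
ee_pos: [0.5451, 0.0559, 0.1098]
ee_rot: [0.0, 1.0, -0.03, 0.001]
ft_force: [-6.0, -0.1, 10.7]
grip_width: 0.0098
grasp_force: 45.0
```

Call:
move_arm(series=[[[0,0,0.0006],0,0.0],[[0,0,0],0,0.0],[[0,0,0],0,0.0],[[0,0,0],0,0.0],[[0,0,0],0,0.0],[[0,0,0],0,0.0]])

```text
time_s: 12.63
ee_pos: [0.545, 0.0558, 0.1097]
ee_rot: [0.0, 1.0, -0.03, 0.001]
ft_force: [-8.9, -0.4, 17.4]
grip_width: 0.0099
grasp_force: 45.0
```

```bash
python3 - <<'E'
from h import *
from plant import bot,cams
print(bot.observe()["ft_force"])
c=cams.get_image("wrist");print(bot.observe()["ft_force"])
cv2.imwrite("pics/w5.png",cv2.resize(c["frame"][60:260,130:430],None,fx=2.6,fy=2.6)[:,:,::-1])
E
```

```text
[-8.94188519 -0.35514411 17.409059  ]
[-7.31450043e+00 -5.75394117e-03  1.64851002e+01]
```

View pics/w5.png

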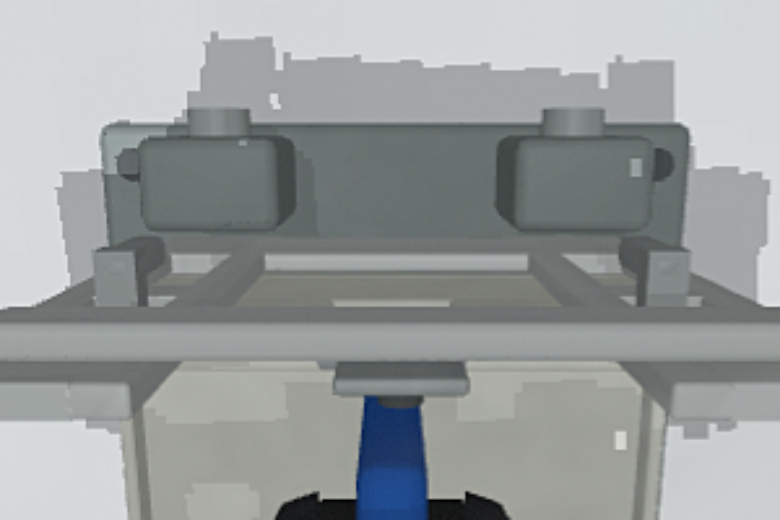

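The crop shows both hooks behind the frame, with tabs at (120,275) and (662,275), and the fin seated under the catch block. Fz held at about 16–17 N. I'll relieve the load, open, retreat straight up, then check the catch.

Call:
move_arm(series=[[[0,0,-0.0008],0,0.0],[[0,0,-0.001],0,0.0],[[0,0,0],0,0.0],[[0,0,0],0,0.0]])

```text
time_s: 13.02
ee_pos: [0.5451, 0.0558, 0.11]
ee_rot: [0.0, 1.0, -0.03, 0.0]
ft_force: [-0.9, -0.4, 4.7]
grip_width: 0.0096
grasp_force: 45.0
```

Call:
move_arm(series=[[[0,0,0],0,0.045],[[0,0,0],0,0.045],[[0,0,0],0,0.045],[[0,0,0],0,0.045],[[0,0,0],0,0.045],[[0,0,0],0,0.045],[[0,0,0],0,0.045],[[0,0,0],0,0.045]])

```text
time_s: 13.68
ee_pos: [0.5449, 0.0558, 0.1097]
ee_rot: [-0.0, 1.0, -0.03, -0.0]
ft_force: [0.5, 0.3, -0.1]
grip_width: 0.045
grasp_force: 0.0
```

Call:
move_arm(series=[[[-0.002,0,-0.005],0,0.045],[[0,0,-0.015],0,0.045],[[0,0,-0.03],0,0.045],[[0,0,-0.03],0,0.045],[[0,0,-0.03],0,0.045],[[-0.03,0,-0.03],0,0.045],[[-0.035,0,0],0,0.045],[[-0.035,0,0],0,0.045],[[-0.035,0,0],0,0.045],[[0,0.03,0],0,0.045],[[0,0,0],0,0.045],[[0,0,0],0,0.045]])

```text
time_s: 14.68
ee_pos: [0.4067, 0.0336, 0.2498]
ee_rot: [0.0, 1.0, -0.031, 0.001]
ft_force: [0.3, 0.3, -0.6]
grip_width: 0.0451
grasp_force: 0.0
```

```bash
python3 - <<'E'
from h import *
from plant import bot,cams
print(bot.observe()["ft_force"])
a=cams.get_image("scene")["frame"][140:260,200:320];b=cams.get_image("wrist")["frame"]
w=cv2.resize(a,(400,400),interpolation=2)
cv2.imwrite("pics/fin.png",np.hstack([w,cv2.resize(b,None,fx=.7,fy=400/420)])[:,:,::-1])
E
```

```text
[ 0.26867282  0.27950384 -0.5569592 ]
```

View pics/fin.png

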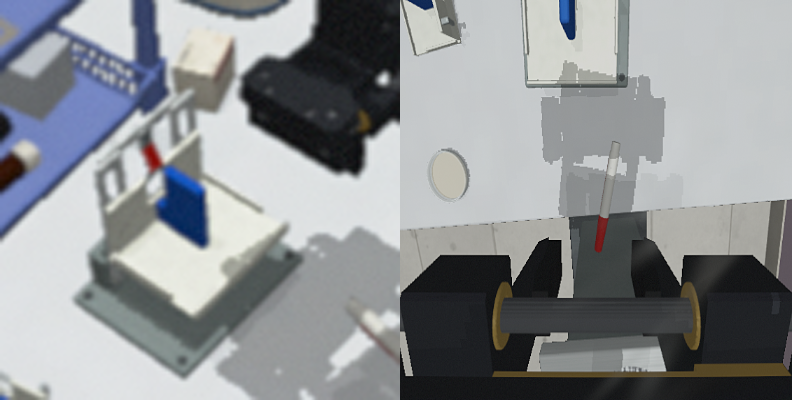

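The scene view shows the shelf hanging level in the top slots at (185,220). The red catch tip at (152,157) is sprung out above the top bar. I'm handing it in.

```bash
python3 -c "
from plant import bot
print(bot.sign_off())"
```

```text
the job is handed in; nothing more can be done
None
```

The shelf is fitted in the top slots with the catch sprung out over its bar in the final camera view; I pressed it home to about 17 N on the wrist sensor (slightly over your 15 N), let go, and handed the job in at about 15 s.

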